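# Slide the orange scraper's blade into its guard

## Robot

A 6-joint arm with a two-finger parallel gripper is mounted at the origin on a cart in front of the work surface, level with it; the furniture and walls round the work are solid. World frame = base frame: x ahead of the robot, y to its left, z up, the work surface at z = 0. Lengths are in mm, angles in degrees, forces in N, time in s.
With the tool pointing down it reaches from about 300 to 750 mm from the base axis. Payload 8.5 kg.
Tool frame: the origin (TCP) lies at the very end of the fingers, on their centre line; the grasp point (between the pads) lies 19 mm behind it; z points along the fingers, y is the line along which they close (so a half turn about z gives the same grasp; the last joint's range is limited). The gripper opens to 88 mm and grips with 3 to 60 N. Pads are 18 mm wide; open, the fingers measure 123 mm over their backs; the gripper's body (75 mm by 187 mm) begins 45 mm behind the grasp point.
Start: joints at [-79.429, 21.807, 74.336, -0, 83.858, -12.336], TCP at [214.071, -506.61, 238.748] pointing down, gripper open.
Joint ranges: [-178.18, 178.18], [-50.72, 133.34], [12.68, 142.11], [-81.47, 261.47], [9.98, 163.14], [-165.26, 165.26]. Speed limits (degrees/s): [136.94, 136.94, 180, 180, 180, 180].

## Interface

Orientations are given as [roll, pitch, yaw] about the fixed x, y, z axes, in that order (R = Rz(yaw) Ry(pitch) Rx(roll)).
In Python, from workcell import * gives the robot as it stands.
- The arm moves only by the shell command python3 -m pendant 'ROWS' [FORCE]. ROWS is JSON, a list that holds one entry, the list of rows, each a list of 5 numbers: the shift along the world's x, y, z in m, then the turn about the world's z in degrees, then the gripper command: -1 is shut, 1 is fully open, values between are in proportion. A call has exactly 10 rows; each row is the pose to reach, as a shift and turn from the pose commanded when the call began; what a row does not reach only later rows make up. A row lasts 1/12 s, in which the tool goes at most 41.7 mm and 7.16 degrees, less where a joint would pass 70% of its speed; a pose out of reach is approached as far as the arm can. A call with a gripper value outside its range is refused whole. The fingers move at their own pace and stop on an object; FORCE is the grip in N (left out, the last holds). Time passes only in rows, so rows that repeat a pose let the fingers close, or fill a call up. It gives the time, the measured TCP pose, the force, the opening and the grip force at its end, in the units of the state.
- state(): the state, without advancing time (a new reading comes with each control period).
- capture(name): name is "scene" or "top" or "wrist"; returns a dict with "pixels" (384x512x3 uint8, red, green, blue), "fx", "fy", "cx", "cy" (pixels), "k1" (the pictures are not rectified: a ray, as slopes to the right and down, at radius r is drawn at 1 + k1 r^2 times it, then the intrinsics apply), "pose" (4x4, takes a point from camera to world coordinates). Camera axes: x right, y down, z forward; pixel columns grow to the right and rows downward; lengths in mm; the calibration is good to about 2 mm. A picture is of the moment at which its call begins. There is no depth.
- job_done(): hands the job in; it is judged then, once.
The state is a dict: "time_s": time; "joints": joint angles; "joint_vel": joint speeds; "effort": joint torques, N m; "position": TCP position; "orientation": TCP orientation; "ft_force": force on the tool from outside, world axes, zero at the start; "torque": the same for the moment, N m; "opening": opening from 0.0 (shut) to 1.0 (fully open); "finger_force": force on a finger pad.
Only numpy, scipy, OpenCV 4.12 (cv2) and the standard library are available. Lean on these libraries where they do the work, as an engineer would, in place of code of your own. Each camera call takes 0.05 s, during which the arm holds its last target. There are 200 camera calls.

## Task

Put the orange-handled scraper away: pick it up and slide its blade flat and straight into the slot of the orange-topped blade guard, all the way in until the handle is up against the guard, and leave it lying there on the bench. Do not disturb the green-handled scraper.

Things in the scene. Friction and masses are not known exactly. Their poses are not given: they have to be found in the camera images.
- scraper_orange_grip (a point): Centre of the ORANGE-handled flat scraper's handle, half-way up: 13 mm above the bench as it lies flat. Loose, about 150 g, balanced within 15 mm of here. Handle 110 mm long (x), 28 wide (y), 26 thick (z), black butt at the rear. x points along the tool to the blade tip, z up. The handle's front end is 55 mm ahead of this point. It starts with the blade roughly away from the robot.
- scraper_orange_tip (a point): Middle of the front edge of the orange scraper's steel blade: 130 mm ahead of the handle's centre along x, at half the handle's thickness (13 mm above the bench as it lies flat). Blade 50 mm wide, 3 mm thick; neck 22 mm wide; together 75 mm ahead of the handle. Same axes as the handle's centre.
- guard_orange_mouth (a point): Centre of the ORANGE-topped blade guard's slot opening, 16 mm above the bench; x level, straight into the slot (roughly away from the robot), z up. Fixed wood block 92 mm wide, 90 deep, 41 high. Level black-lined slot, open only here: 76 wide, 24 high (4 to 28 mm above the bench), 82 deep; the handle does not fit in. A green-topped twin stands 13 cm or more to its side.
- scraper_green_grip (a point): Centre of the handle of the GREEN-handled scraper, otherwise the same as the orange one with the same axes; it lies loose on the bench and is to be left alone.

How it is judged (in metres and radians):
At the end, for the whole second after the job is handed in: The orange scraper lies flat on the bench (within 9 degrees), at rest, its blade in the orange guard's slot: the blade's front edge at least 55 mm inside the opening (75 mm is fully home), within 20 mm of the slot's middle, pointing within 15 degrees of the slot's direction (x of scraper_orange_tip in the frame of guard_orange_mouth above 0.055 m and y of scraper_orange_tip in the frame of guard_orange_mouth between -0.02 and 0.02 m and z of scraper_orange_tip in the frame of guard_orange_mouth between -0.012 and 0.012 m and angle between the x axis of scraper_orange_grip and the x axis of guard_orange_mouth, either way round below 0.26 rad and angle between scraper_orange_grip's own z axis and vertical below 0.15 rad and height (world z) of scraper_orange_grip below 0.02 m and linear speed of scraper_orange below 0.02 m/s); the robot touches nothing.
It fails at once if the green scraper is moved by more than 30 mm (distance of scraper_green_grip from where it was at the start of the episode above 0.03 m).
It also fails if it takes over 35 s, if anything falls off the work surface, if the arm or the gripper's body presses on something with over 40 N, if the wrist force passes 120 N, or if a joint passes its speed limit or range.

## Working session

There is one attempt and no reset: what is moved stays moved. The work goes in short steps, Python scripts to look and compute and a shell command to move; the robot and the scene stay as the last step left them, time stands still between calls to the robot, and variables do not carry over. Pictures are saved under pics/ and viewed, at most 10 in all, crops included, and the job is handed in when it is done.

```bash
mkdir -p pics
cat > h.py <<'E'
from workcell import *
import numpy as np, cv2, json
def snap(cam,name):
    c=capture(cam); cv2.imwrite(f'pics/{name}.png',c['pixels'][:,:,::-1])
    np.savez(f'pics/{name}.npz',**c); return c
def px2w(name,pts,z):
    c=np.load(f'pics/{name}.npz'); out=[]
    K=np.array([[c['fx'],0,c['cx']],[0,c['fy'],c['cy']],[0,0,1]],float)
    # k1 is applied in the distort direction -> cv2 model
    u=cv2.undistortPoints(np.array(pts,float).reshape(-1,1,2),K,np.array([float(c['k1']),0,0,0])).reshape(-1,2)
    z=np.broadcast_to(z,len(u)); P=c['pose']
    for (a,b),zz in zip(u,z):
        d=P[:3,:3]@[a,b,1]; o=P[:3,3]; out.append(o+d*(zz-o[2])/d[2])
    return np.array(out)
E
python3 - <<'E'
from h import *
a=snap('top','top0');b=snap('scene','sc0')
print(state()['position'],state()['orientation'],a['pose'][:3,3])
im=cv2.imread('pics/top0.png');cv2.imwrite('pics/top0b.png',cv2.resize(im,(800,600),interpolation=cv2.INTER_CUBIC))
E
```

```text
[ 214.02572515 -506.38357129  238.22350232] [-1.79929771e+02 -1.42760530e-02  2.29052761e+01] [415.88894156 174.50226578 902.60772149]
```

View pics/top0b.png

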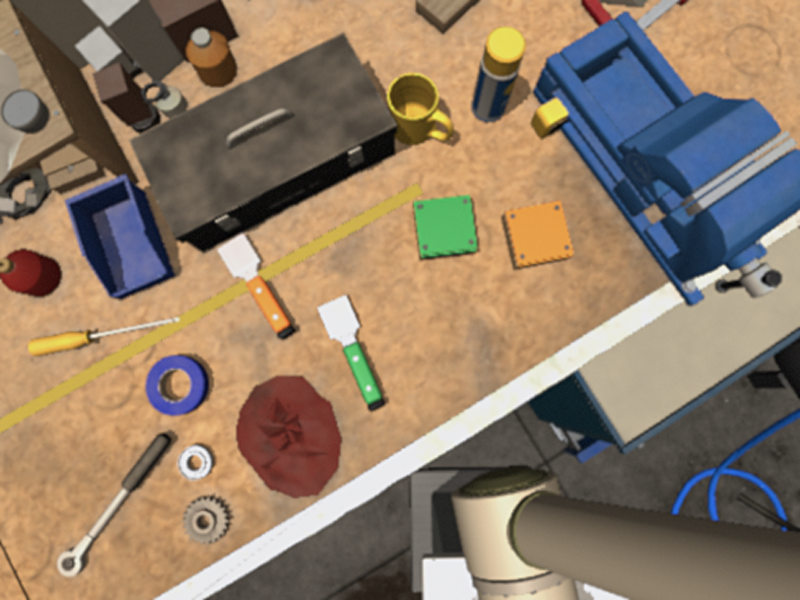

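View pics/sc0.png

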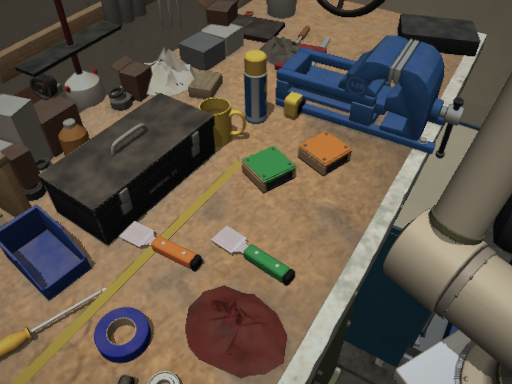

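Top view (800-px scale): the orange scraper runs from its butt at (288,332) to its blade tip at (233,240), and the orange guard's top is near (538,234). The green scraper, from (377,404) to (337,298), lies between them and the robot.

Run:
```python
from h import *
s=.64
im=cv2.imread('pics/top0.png')
a=cv2.resize(im[140:225,130:255],None,fx=6.4/2,fy=6.4/2,interpolation=cv2.INTER_CUBIC)
b=cv2.resize(im[115:185,310:380],None,fx=4,fy=4,interpolation=cv2.INTER_CUBIC)
H=max(a.shape[0],b.shape[0]);o=np.zeros((H,a.shape[1]+b.shape[1],3),np.uint8);o[:a.shape[0],:a.shape[1]]=a;o[:b.shape[0],a.shape[1]:]=b
cv2.imwrite('pics/crop0.png',o);print(a.shape,b.shape)
p=lambda *q:[(x*s,y*s) for x,y in q]
print(px2w('top0',p((288,332),(250,280),(233,240),(377,404),(337,298)),[13]*5).round(0))
print(px2w('top0',p((505,212),(565,202),(573,254),(516,267),(415,199),(472,196),(477,250),(421,258)),41).round(0))
```

```text
(272, 400, 3) (280, 280, 3)
[[499. 363.  13.]
 [584. 426.  13.]
 [651. 455.  13.]
 [384. 224.  13.]
 [552. 286.  13.]]
[[679.  17.  41.]
 [694. -79.  41.]
 [610. -86.  41.]
 [591.   4.  41.]
 [703. 158.  41.]
 [707.  68.  41.]
 [619.  64.  41.]
 [608. 151.  41.]]
```

View pics/crop0.png

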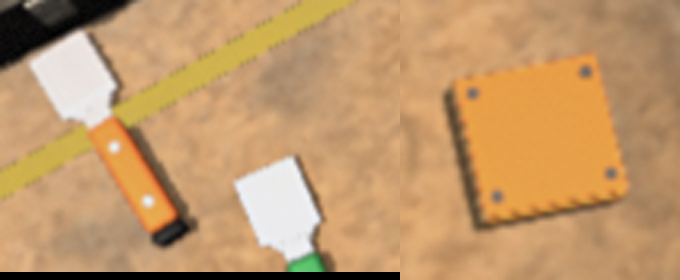

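Run:
```python
from h import *
A=lambda q:[(130+(x+.5)/3.2-.5,140+(y+.5)/3.2-.5) for x,y in q]
B=lambda q:[(310+(x-400+.5)/4-.5,115+(y+.5)/4-.5) for x,y in q]
s=px2w('top0',A([(114,147),(148,201),(57,48),(165,234),(104,125)]),[26,26,13,22,22]);print(s.round(0))
riv=(s[0]+s[1])/2; d=s[2]-riv; print('yaw tip-riv',np.degrees(np.arctan2(d[1],d[0])),np.linalg.norm(d[:2]),'riv dir',np.degrees(np.arctan2(*(s[0]-s[1])[1::-1])),'gripest',s[2][:2]-130*d[:2]/np.linalg.norm(d[:2]))
g=px2w('top0',B([(453,80),(598,55),(628,190),(480,226)]),41);print(g.round(0),'c',g.mean(0))
v=px2w('top0',B([(473,93),(586,71),(611,173),(497,197)]),41);print('screws',v.round(0),v.mean(0))
for P in(g,v):
  f=(P[0]+P[1]-P[2]-P[3])/2; l=(P[0]+P[3]-P[1]-P[2])/2
  print(np.degrees(np.arctan2(f[1],f[0])),np.degrees(np.arctan2(-l[0],l[1])),np.linalg.norm(f),np.linalg.norm(l))
```

```text
[[565. 409.  26.]
 [523. 382.  26.]
 [648. 460.  13.]
 [498. 369.  22.]
 [583. 418.  22.]]
yaw tip-riv 31.749612122019425 122.5198951164976 riv dir 32.508118874688186 gripest [537.67877153 391.24096527]
[[682.  18.  41.]
 [697. -73.  41.]
 [611. -86.  41.]
 [590.   6.  41.]] c [644.82630258 -34.0727264   41.        ]
screws [[674.   6.  41.]
 [686. -65.  41.]
 [621. -76.  41.]
 [608.  -6.  41.]] [647.29945681 -35.38797958  41.        ]
7.991026041039216 10.908543050713664 89.84599098635024 93.12132711696106
9.851131965682363 10.638109216127969 66.30723345297315 72.09829790297609
```

```bash
python3 -m pendant '[[[0.008,0.02,0,1,1],[0.02,0.057,0,2,1],[0.034,0.094,0,3,1],[0.047,0.131,-0.005,4,1],[0.061,0.168,-0.01,5,1],[0.074,0.205,-0.015,6,1],[0.088,0.242,-0.02,7,1],[0.101,0.279,-0.025,8,1],[0.114,0.316,-0.03,9,1],[0.128,0.353,-0.03,9,1]]]'
python3 -m pendant '[[[0.013,0.037,0,0,1],[0.026,0.074,0,0,1],[0.04,0.11,0,0,1],[0.053,0.147,0,0,1],[0.067,0.184,0,0,1],[0.08,0.22,0,0,1],[0.093,0.257,0,0,1],[0.106,0.294,0,0,1],[0.12,0.331,0,0,1],[0.133,0.368,0,0,1]]]'
python3 -m pendant '[[[0.013,0.037,-0.01,0,1],[0.026,0.074,-0.02,0,1],[0.04,0.11,-0.03,0,1],[0.053,0.14,-0.04,0,1],[0.06,0.165,-0.05,0,1],[0.064,0.176,-0.06,0,1],[0.064,0.176,-0.06,0,1],[0.064,0.176,-0.06,0,1],[0.064,0.176,-0.06,0,1],[0.064,0.176,-0.06,0,1]]]'
python3 - <<'E'
from h import *
a=snap('wrist','w1');print(state()['position'],state()['orientation'])
im=cv2.imread('pics/w1.png');cv2.imwrite('pics/w1b.png',cv2.resize(im,(800,600),interpolation=cv2.INTER_CUBIC))
E
```

```text
time_s: 0.93
position: [341.7, -151.5, 208.0]
orientation: [-179.9, 0.0, 31.9]
ft_force: [1.0, -0.1, -0.8]
opening: 0.999
finger_force: 0.0
time_s: 1.77
position: [475.2, 216.6, 208.5]
orientation: [-180.0, 0.0, 31.9]
ft_force: [1.2, -0.7, 0.5]
opening: 1.0
finger_force: 0.0
time_s: 2.6
position: [539.3, 389.1, 149.9]
orientation: [180.0, -0.1, 31.8]
ft_force: [-0.4, -0.6, -0.2]
opening: 1.002
finger_force: 0.0
[539.31103989 389.27602369 149.96101066] [ 1.79984680e+02 -7.45049001e-02  3.18321024e+01]
```

View pics/w1b.png

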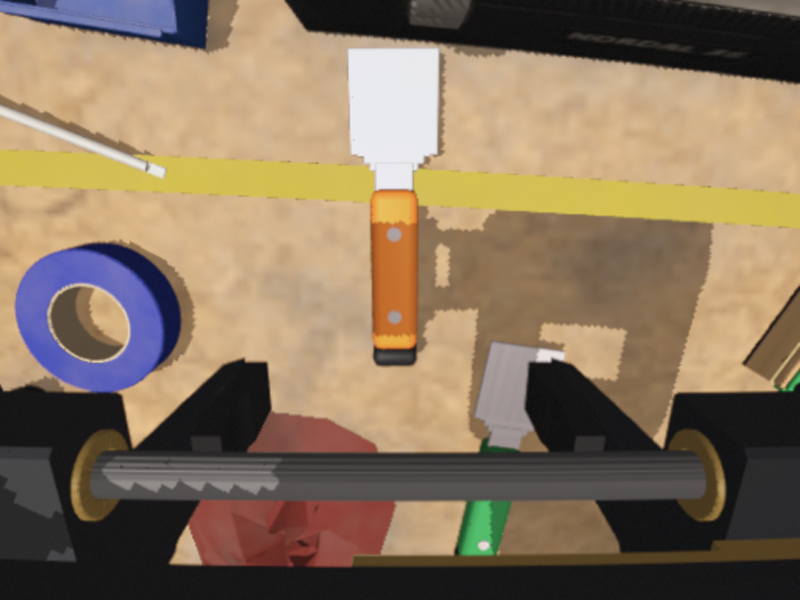

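Wrist view: the orange scraper is almost exactly in line with the tool, with its blade tip at (393,48), rivets at (394,235) and (394,317) and its butt end at (395,364). The green blade's near corner at (490,345) sits just outside the right finger.

Run:
```python
from h import *
q=lambda l:[((x+.5)*.64-.5,(y+.5)*.64-.5) for x,y in l]
s=px2w('w1',q([(393.5,48),(394,235),(394,317),(395,364),(490,343),(563,353)]),[14,26,26,13,14,14]);print(s.round(1))
r=(s[1]+s[2])/2;d=s[0]-r;L=np.hypot(*d[:2]);u=d[:2]/L;n=np.array([-u[1],u[0]])
print(np.degrees(np.arctan2(d[1],d[0])),L,'riv mid',r,'grip',s[0][:2]-130*u, 'green lateral',(s[4:,:2]-s[0][:2]+130*u)@np.c_[u,n])
```

```text
[[650.8 461.2  14. ]
 [565.7 408.1  26. ]
 [523.4 382.   26. ]
 [492.4 362.2  13. ]
 [537.5 318.2  14. ]
 [556.8 273.7  14. ]]
31.899216256444394 125.12791415411952 riv mid [544.54689471 395.06858823  26.        ] grip [540.41059655 392.49404787] green lateral [[ -41.73184239  -61.48942705]
 [ -48.83482126 -109.47908127]]
```

```bash
python3 -m pendant '[[[0.001,0.003,-0.03,0,0.6],[0.001,0.003,-0.06,0,0.6],[0.001,0.003,-0.085,0,0.6],[0.001,0.003,-0.105,0,0.6],[0.001,0.003,-0.12,0,0.6],[0.001,0.003,-0.13,0,0.6],[0.001,0.003,-0.138,0,0.6],[0.001,0.003,-0.144,0,0.6],[0.001,0.003,-0.145,0,0.6],[0.001,0.003,-0.145,0,0.6]]]' 40
python3 -m pendant '[[[0,0,0,0,0],[0,0,0,0,-0.5],[0,0,0,0,-1],[0,0,0,0,-1],[0,0,0,0,-1],[0,0,0,0,-1],[0,0,0,0,-1],[0,0,0,0,-1],[0,0,0,0,-1],[0,0,0,0,-1]]]' 40
```

```text
time_s: 3.48
position: [540.3, 393.4, 4.2]
orientation: [180.0, -0.0, 31.9]
ft_force: [-0.7, 0.3, 0.2]
opening: 0.797
finger_force: 0.0
time_s: 4.32
position: [540.2, 393.3, 3.8]
orientation: [180.0, -0.0, 31.9]
ft_force: [-0.0, -0.6, 0.9]
opening: 0.315
finger_force: 40.0
```

```bash
python3 -m pendant '[[[0,0,0.01,0,-1],[0,0,0.03,0,-1],[0,0,0.055,0,-1],[0,0,0.085,0,-1],[0,0,0.11,0,-1],[-0.003,-0.012,0.12,-1,-1],[-0.008,-0.037,0.12,-3,-1],[-0.015,-0.067,0.12,-5,-1],[-0.022,-0.097,0.12,-7,-1],[-0.028,-0.127,0.12,-9,-1]]]'
python3 -m pendant '[[[-0.007,-0.03,0,-2,-1],[-0.014,-0.06,0,-4,-1],[-0.021,-0.09,0,-6,-1],[-0.028,-0.12,0,-8,-1],[-0.035,-0.15,0,-10,-1],[-0.042,-0.18,0,-12,-1],[-0.049,-0.21,0,-13,-1],[-0.056,-0.24,0,-13,-1],[-0.063,-0.265,0,-13,-1],[-0.068,-0.285,0,-13,-1]]]'
python3 -m pendant '[[[-0.003,-0.02,0,0,-1],[-0.006,-0.035,-0.01,0,-1],[-0.009,-0.046,-0.02,0,-1],[-0.009,-0.052,-0.035,0,-1],[-0.009,-0.053,-0.05,0,-1],[-0.009,-0.053,-0.06,0,-1],[-0.009,-0.053,-0.065,0,-1],[-0.009,-0.053,-0.065,0,-1],[-0.009,-0.053,-0.065,0,-1],[-0.009,-0.053,-0.065,0,-1]]]'
python3 - <<'E'
from h import *
a=snap('wrist','w2');b=snap('top','t2');print(state()['position'],state()['orientation'])
im=cv2.imread('pics/w2.png');cv2.imwrite('pics/w2b.png',cv2.resize(im,(800,600),interpolation=cv2.INTER_CUBIC))
E
```

```text
time_s: 5.15
position: [511.2, 265.3, 124.2]
orientation: [-180.0, 0.0, 22.8]
ft_force: [0.2, -0.7, -1.8]
opening: 0.316
finger_force: 40.0
time_s: 5.98
position: [443.4, -20.2, 124.3]
orientation: [180.0, -0.0, 9.9]
ft_force: [-0.3, 0.6, -1.0]
opening: 0.315
finger_force: 40.0
time_s: 6.82
position: [435.5, -71.6, 59.5]
orientation: [180.0, -0.1, 9.9]
ft_force: [0.4, -0.5, -1.2]
opening: 0.319
finger_force: 40.0
[435.39335857 -71.63338425  59.39413442] [ 1.79956499e+02 -6.34477930e-02  9.92106480e+00]
```

View pics/w2b.png

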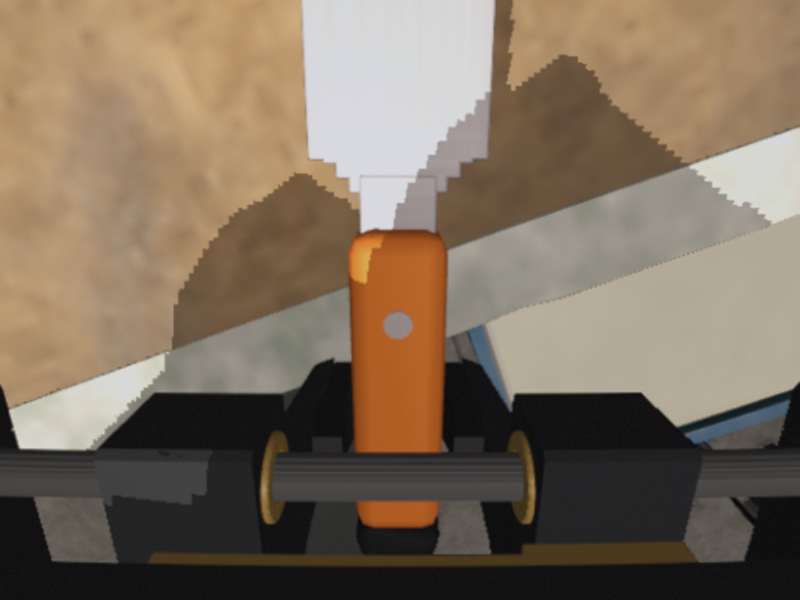

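Wrist view: the scraper is held straight (handle axis at x≈398, blade edges at 305 and 492). The guard is out of view, so I'm checking the alignment from the top and scene cameras.

Run:
```python
from h import *
b=snap('scene','s2')
t=cv2.imread('pics/t2.png')[105:285,270:420];s=cv2.imread('pics/s2.png')[110:290,230:430]
cv2.imwrite('pics/crop2.png',np.hstack([cv2.resize(t,None,fx=2.25,fy=2.25,interpolation=cv2.INTER_CUBIC),cv2.resize(s,None,fx=2.25,fy=2.25,interpolation=cv2.INTER_CUBIC)]))
```

```text
(no output)
```

View pics/crop2.png

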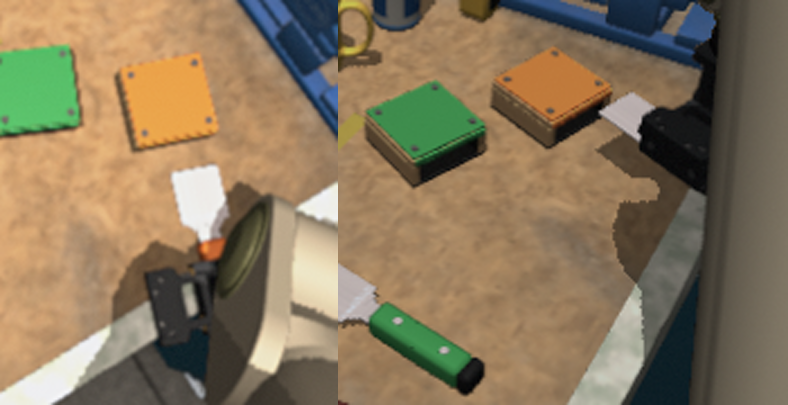

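Left: blade tip corners at (173,174) and (219,166), guard front top corners at (138,149) and (217,132). Right: the dark slot faces the blade.

Run:
```python
from h import *
A=lambda q:[(270+(x+.5)/2.25-.5,105+(y+.5)/2.25-.5) for x,y in q]
s=px2w('t2',A([(173,174),(219,166),(138,149),(217,132),(203,54),(118,71)]),[69,69,41,41,41,41]);print(s.round(0))
tip=s[:2].mean(0);print(tip,'fwd pred',np.array([435.4,-71.6])+130*np.array([.985,.172]))
c=s[2:].mean(0);a=np.radians(9.8);f=np.array([np.cos(a),np.sin(a)]);print('guard c',c,'mouth',c[:2]-45*f,'lat tip',(tip-c)[:2]@[-f[1],f[0]])
```

```text
[[558. -27.  69.]
 [565. -76.  69.]
 [590.   2.  41.]
 [608. -85.  41.]
 [696. -75.  41.]
 [678.  20.  41.]]
[561.30165632 -51.86725965  69.        ] fwd pred [563.45 -49.24]
guard c [642.85816152 -34.62262814  41.        ] mouth [598.51480609 -42.28205561] lat tip -3.1113041918462625
```

```bash
python3 -m pendant '[[[0.003,0.002,-0.01,0,-1],[0.006,0.003,-0.02,0,-1],[0.01,0.004,-0.03,0,-1],[0.012,0.004,-0.038,0,-1],[0.014,0.004,-0.045,0,-1],[0.015,0.004,-0.05,0,-1],[0.015,0.004,-0.052,0,-1],[0.015,0.004,-0.053,0,-1],[0.015,0.004,-0.053,0,-1],[0.015,0.004,-0.053,0,-1]]]'
python3 -m pendant '[[[0.006,0.001,0,0,-1],[0.012,0.002,0,0,-1],[0.018,0.003,0,0,-1],[0.024,0.004,0,0,-1],[0.03,0.005,0,0,-1],[0.036,0.006,0,0,-1],[0.042,0.007,0,0,-1],[0.047,0.008,0,0,-1],[0.05,0.009,0,0,-1],[0.05,0.009,0,0,-1]]]'
python3 - <<'E'
from h import *
b=snap('scene','s3');snap('top','t3')
t=cv2.imread('pics/t3.png')[105:285,270:420];s=cv2.imread('pics/s3.png')[110:290,230:430]
cv2.imwrite('pics/crop3.png',np.hstack([cv2.resize(t,None,fx=2.25,fy=2.25,interpolation=cv2.INTER_CUBIC),cv2.resize(s,None,fx=2.25,fy=2.25,interpolation=cv2.INTER_CUBIC)]))
E
```

```text
time_s: 7.8
position: [450.1, -67.7, 6.0]
orientation: [180.0, -0.0, 9.9]
ft_force: [-0.0, -0.4, -1.7]
opening: 0.314
finger_force: 40.0
time_s: 8.63
position: [500.6, -58.5, 5.7]
orientation: [180.0, -0.0, 9.9]
ft_force: [0.2, 0.4, -1.7]
opening: 0.313
finger_force: 40.0
```

View pics/crop3.png

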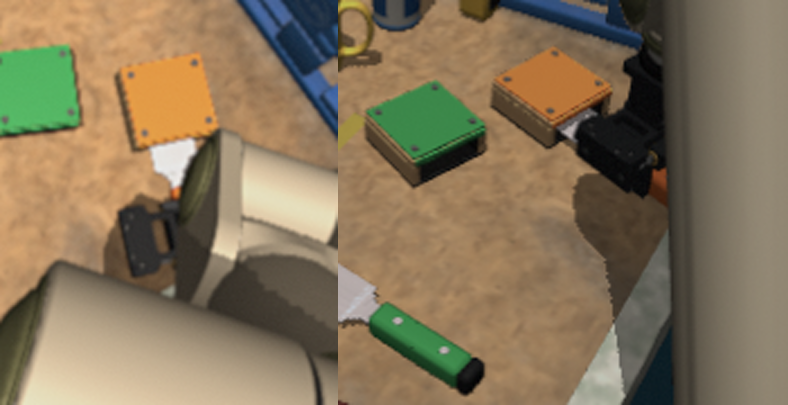

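The blade has entered the slot near its middle with no contact force, so I'm pushing on.

```bash
python3 -m pendant '[[[0.005,0.001,0,0,-1],[0.01,0.002,0,0,-1],[0.015,0.003,0,0,-1],[0.02,0.0035,0,0,-1],[0.025,0.0045,0,0,-1],[0.03,0.005,0,0,-1],[0.034,0.006,0,0,-1],[0.037,0.0065,0,0,-1],[0.039,0.007,0,0,-1],[0.039,0.007,0,0,-1]]]' 
python3 -m pendant '[[[0.0005,0,0,0,-1],[0.001,0,0,0,-1],[0.0015,0,0,0,-1],[0.002,0,0,0,-1],[0.0025,0,0,0,-1],[0.003,0.0005,0,0,-1],[0.0035,0.0005,0,0,-1],[0.004,0.0005,0,0,-1],[0.004,0.0005,0,0,-1],[0.004,0.0005,0,0,-1]]]'
```

```text
time_s: 9.57
position: [539.4, -51.5, 5.7]
orientation: [180.0, -0.0, 9.9]
ft_force: [-1.0, 0.5, -1.2]
opening: 0.313
finger_force: 40.0
time_s: 10.4
position: [543.1, -51.1, 5.8]
orientation: [-180.0, -0.0, 9.9]
ft_force: [0.4, -0.4, -1.7]
opening: 0.312
finger_force: 40.0
```

```bash
python3 -m pendant '[[[0.0005,0,0,0,-1],[0.001,0,0,0,-1],[0.0015,0,0,0,-1],[0.002,0,0,0,-1],[0.002,0.0005,0,0,-1],[0.0025,0.0005,0,0,-1],[0.003,0.0005,0,0,-1],[0.003,0.0005,0,0,-1],[0.003,0.0005,0,0,-1],[0.003,0.0005,0,0,-1]]]'
python3 - <<'E'
from h import *
snap('wrist','w4')
im=cv2.imread('pics/w4.png');cv2.imwrite('pics/w4b.png',im)
E
```

```text
time_s: 11.23
position: [546.1, -50.6, 5.7]
orientation: [-180.0, 0.0, 9.9]
ft_force: [0.0, -0.4, -2.5]
opening: 0.316
finger_force: 40.0
```

View pics/w4b.png

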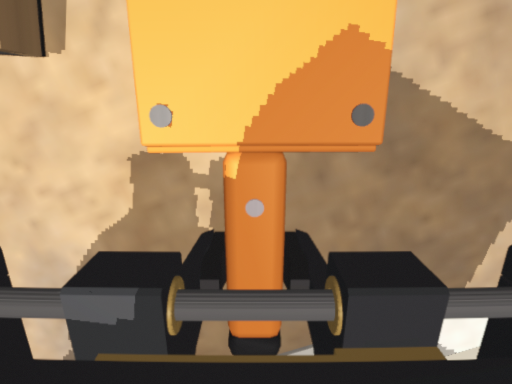

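The blade is in squarely: the handle axis is at x≈255 against the guard's centre at ≈262, about 3 mm off, with the guard's edge level. The handle front is almost touching, so I'm easing on to contact.

```bash
python3 -m pendant '[[[0.0005,0,0,0,-1],[0.0005,0,0,0,-1],[0.001,0,0,0,-1],[0.001,0,0,0,-1],[0.0015,0,0,0,-1],[0.0015,0,0,0,-1],[0.002,0.0005,0,0,-1],[0.002,0.0005,0,0,-1],[0.002,0.0005,0,0,-1],[0.002,0.0005,0,0,-1]]]'
```

```text
time_s: 12.12
position: [548.1, -50.1, 5.7]
orientation: [180.0, 0.0, 9.9]
ft_force: [0.2, -1.0, -2.0]
opening: 0.313
finger_force: 40.0
```

```bash
python3 -m pendant '[[[0.0005,0,0,0,-1],[0.0005,0,0,0,-1],[0.001,0,0,0,-1],[0.001,0,0,0,-1],[0.0015,0,0,0,-1],[0.0015,0,0,0,-1],[0.002,0.0005,0,0,-1],[0.002,0.0005,0,0,-1],[0.002,0.0005,0,0,-1],[0.002,0.0005,0,0,-1]]]'
```

```text
time_s: 12.95
position: [548.7, -49.9, 5.6]
orientation: [-180.0, 0.2, 9.9]
ft_force: [-7.7, -4.1, 2.4]
opening: 0.318
finger_force: 40.0
```

Contact at 548.7 mm, so the scraper is home. Next I relax the push, lower, release and retreat.

```bash
python3 -m pendant '[[[-0.0005,0,0,0,-1],[-0.001,0,-0.0005,0,-1],[-0.001,0,-0.001,0,-1],[-0.001,0,-0.0015,0,-1],[-0.001,0,-0.0015,0,-0.3],[-0.001,0,-0.0015,0,0],[-0.001,0,-0.0015,0,0.3],[-0.001,0,-0.0015,0,0.5],[-0.001,0,-0.0015,0,0.5],[-0.001,0,-0.0015,0,0.5]]]' 10
python3 -m pendant '[[[0,0,0.005,0,0.5],[0,0,0.015,0,0.5],[0,0,0.03,0,0.5],[0,0,0.05,0,0.5],[-0.01,0,0.08,0,0.5],[-0.03,0,0.11,0,0.5],[-0.05,0,0.13,0,0.5],[-0.06,0,0.14,0,0.5],[-0.06,0,0.14,0,0.5],[-0.06,0,0.14,0,0.5]]]'
python3 - <<'E'
from h import *
snap('wrist','w5');snap('scene','s5')
w=cv2.imread('pics/w5.png');s=cv2.imread('pics/s5.png')[60:310,130:430]
cv2.imwrite('pics/f5.png',np.hstack([cv2.resize(w,(400,300)),cv2.resize(s,(400,300))]))
E
```

```text
time_s: 13.78
position: [549.3, -49.6, 4.3]
orientation: [180.0, -0.0, 9.9]
ft_force: [-0.3, -0.1, -0.0]
opening: 0.701
finger_force: 0.0
time_s: 14.62
position: [489.3, -49.7, 145.2]
orientation: [179.9, -0.1, 9.9]
ft_force: [0.6, 0.3, -0.6]
opening: 0.753
finger_force: 0.0
```

View pics/f5.png

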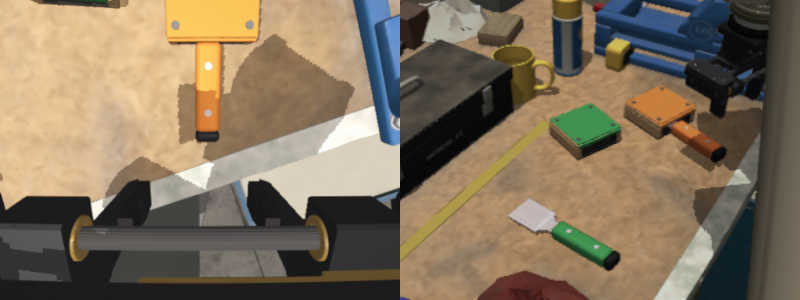

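The orange handle lies flat against the guard's front (left picture, handle from (208,42) to (208,138)). The gripper is clear and the green scraper looks to be where it was.

```bash
python3 -c "from workcell import *; print(job_done())"
```

```text
the job is handed in; nothing more can be done
None
```

The orange scraper's blade is fully in the orange guard's slot, with the handle up against the guard and lying flat on the bench. The green scraper was left alone, and I handed the job in at about 15 s; no verdict came back.

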